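# Rebuild the stacking spice-tin tower

### The arm

A 7-joint arm with a two-finger parallel gripper is mounted at the origin on a cart in front of the work surface, level with it; the furniture and walls round the work are solid. World frame = base frame: x ahead of the robot, y to its left, z up, the work surface at z = 0. Lengths are in m, angles in rad, forces in N, time in s.
With the tool pointing down it reaches from about 0.425 to 0.95 m from the base axis. Payload 4.7 kg.
Tool frame: the origin (TCP) lies midway between the tips of the shut fingers; the grasp point (between the pads) lies 19 mm behind it (env.hold_point_z is the distance from the TCP to the grasp point, in m); z points along the fingers, y is the line along which they close (so a half turn about z gives the same grasp; the last joint's range is limited). The gripper opens to 85 mm and grips with 20 to 120 N. Pads are 22 mm wide; open, the fingers measure 114 mm over their backs; the gripper's body (76 mm by 85 mm) begins 54 mm behind the grasp point. The pads swing forward as they close: fully open they stand 13 mm farther back than shut.
Start: joints at [1.244, 0.469, -0.049, 1.532, 0.024, 1.141, -0.082], TCP at [0.198, -0.645, 0.231] pointing down, gripper open.
Joint ranges: [-2.59, 2.59], [-0.33, 1.99], [-1.39, 1.29], [0.1, 2.45], [-1.04, 4.18], [0.21, 1.99], [-2.66, 2.66]. Speed limits (rad/s): [2.57, 2.57, 3.14, 3.14, 3.14, 3.14, 3.14].

### API

Orientations are given as a rotation vector (axis times angle).
In Python, from bench import env, viewer gives the robot as it stands. The module is installed in compiled form; this text tells all that it offers.
- The arm moves only by the tool step_arm, never from a script. Its argument "increments" is one flat list of numbers, 7 for each row, row after row: the turn, a rotation vector about the tool's x, y, z in rad, then the shift along the tool's x, y, z in m, then the closure in counts, from 0 (fully open) to 255 (shut). A call has 1 to 20 rows; each row shifts and turns the commanded pose from where the row before left it, along the tool's axes as they then stand; what a row does not reach is not made up. A row lasts 1/10 s, in which the tool goes at most 50 mm and 8.59 degrees, less where a joint would pass 70% of its speed; a pose out of reach is approached as far as the arm can. A call is refused whole if a number of a shift passes 0.05 or a number of a turn 0.15, either way. A call with a gripper value outside its range is refused whole. The fingers move at their own pace and stop on an object; "force" is the grip in N (left out, the last holds). Time passes only in rows, so rows that do not move let the fingers close. It gives the time, the measured TCP pose, the force, the opening and the grip force at its end, in the units of the state.
- env.observe(): the state, without advancing time (a new reading comes with each control period).
- viewer.snapshot(name): name is "scene" or "top" or "wrist"; returns a dict with "frame" (420x560x3 uint8, red, green, blue), "intrinsics" (3x3 intrinsics, pixels), "camera_from_world" (4x4, takes a point from world to camera coordinates). Camera axes: x right, y down, z forward; pixel columns grow to the right and rows downward; lengths in m; the calibration is good to about 2 mm. A picture is of the moment at which its call begins. There is no depth.
- env.close_job(): hands the job in; it is judged then, once.
The state is a dict: "t": time; "joint_positions": joint angles; "joint_vel": joint speeds; "joint_torque": joint torques, N m; "tcp_pos": TCP position; "orientation": TCP orientation; "ft_force": force on the tool from outside, world axes, zero at the start; "ft_torque": the same for the moment, N m; "opening": finger opening in m; "gripper_force": force on a finger pad.
Only numpy, scipy, OpenCV 4.12 (cv2) and the standard library are available. Lean on these libraries where they do the work, as an engineer would, in place of code of your own. Each camera call takes 0.05 s, during which the arm holds its last target. There are 200 camera calls.

### The job

Put the stacking spice-tin set back together on its round wooden stand: first the largest plain dark steel tin into the stand, then the medium one on top of it, then the smallest, and last the little wooden cap on top. Each piece must sit flat and upright inside the raised rim of the one below. Leave the timer, garlic, fruit tin, red-lidded jar and salt shaker where they are and upright.

Things in the scene. Friction and masses are not known exactly. Their poses are not given: they have to be found in the camera images.
- stand: round wooden stand, a low dish 92 mm across and 14 mm high: floor 10 mm above its underside, raised rim 7.5 mm wide, so the round recess is 77 mm across and 4 mm deep. Heavy (0.8 kg) and loose; it need not be moved. Origin: centre of the underside, z up.
- tin_large: largest plain dark steel tin with a closed lid: upright cylinder 66 mm in diameter, 42 mm high over all. Its lid lies 3 mm below a raised rim bead 1.5 mm wide, bright like aluminium, so whatever is stacked on it stands 39 mm above its underside, inside a round recess 63 mm across. Loose. Origin: centre of the underside, z up; round, so its yaw does not matter.
- tin_medium: medium plain dark steel tin with a closed lid: upright cylinder 54 mm in diameter, 39 mm high over all. Its lid lies 3 mm below a raised rim bead 1.5 mm wide, bright like aluminium, so whatever is stacked on it stands 36 mm above its underside, inside a round recess 51 mm across. Loose. Origin: centre of the underside, z up; round, so its yaw does not matter.
- tin_small_steel: smallest plain dark steel tin with a closed lid: upright cylinder 42 mm in diameter, 36 mm high over all. Its lid lies 3 mm below a raised rim bead 1.5 mm wide, bright like aluminium, so whatever is stacked on it stands 33 mm above its underside, inside a round recess 39 mm across. Loose. Origin: centre of the underside, z up; round, so its yaw does not matter.
- cap: turned wooden cap, same brown wood as the stand, 43 mm high: a solid cylinder 30 mm in diameter for the lowest 22 mm, above it a narrow neck and a 24 mm knob. Grip it across the cylinder. Loose, upright. Origin: centre of the flat underside, z up.
- kitchen_timer: white and orange round kitchen timer, 65 mm across, 48 mm high; bystander. Origin: centre of the underside.
- garlic: garlic bulb, 60x57x58 mm high; bystander. Origin: centre of the underside.
- fruit_tin: food tin with a printed fruit label, 75 mm across, 58 mm high; bystander, not one of the set. Origin: centre of the underside.
- honey_jar: jar with a red lid, 65 mm across, 100 mm high; bystander. Origin: centre of the underside.
- salt_shaker: small glass salt shaker with a grey top, 44 mm across, 90 mm high; bystander. Origin: centre of the underside.
Things that resemble listed ones, but are neither listed nor needed, are in the scene too. What is shaped like the tin_small_steel but yellow is not meant. What is shaped like the tin_medium but purple is not meant.

How it is judged:
On the way, in this order (a step that is already met when the one before it is completed fails the run):
1. the largest tin sits in the stand (horizontal distance between tin_large and stand below 0.008 m and z of tin_large in the frame of stand between 0.007 and 0.013 m and angle between tin_large's own z axis and vertical below 0.06 rad), for 0.2 s.
2. the medium tin sits on the largest (horizontal distance between tin_medium and tin_large below 0.008 m and z of tin_medium in the frame of tin_large between 0.036 and 0.042 m and angle between tin_medium's own z axis and vertical below 0.06 rad), for 0.2 s.
3. the smallest tin sits on the medium (horizontal distance between tin_small_steel and tin_medium below 0.008 m and z of tin_small_steel in the frame of tin_medium between 0.033 and 0.039 m and angle between tin_small_steel's own z axis and vertical below 0.06 rad), for 0.2 s.
4. the cap sits on the smallest tin (horizontal distance between cap and tin_small_steel below 0.008 m and z of cap in the frame of tin_small_steel between 0.03 and 0.036 m and angle between cap's own z axis and vertical below 0.06 rad), for 0.2 s.
At the end, for the whole second after the job is handed in: The largest tin stands in the stand's recess, the medium tin on the largest, the smallest on the medium and the cap on the smallest: each centred within 8 mm on the one below, seated within 3 mm in height, upright within 0.06 rad; all at rest and released (all of step 1 and all of step 2 and all of step 3 and all of step 4 and linear speed of each of tin_large, tin_medium, tin_small_steel, cap, stand below 0.02 m/s and angular speed of each of tin_large, tin_medium, tin_small_steel, cap, stand below 0.3 rad/s); the robot touches nothing.
It fails at once if the kitchen timer is pushed more than 25 mm or tipped over (distance of kitchen_timer from where it was at the start of the episode above 0.025 m or angle between kitchen_timer's own z axis and vertical above 0.5 rad).
It fails at once if the garlic bulb is pushed more than 25 mm or tipped over (distance of garlic from where it was at the start of the episode above 0.025 m or angle between garlic's own z axis and vertical above 0.5 rad).
It fails at once if the fruit tin is pushed more than 25 mm or tipped over (distance of fruit_tin from where it was at the start of the episode above 0.025 m or angle between fruit_tin's own z axis and vertical above 0.5 rad).
It fails at once if the honey jar is pushed more than 25 mm or tipped over (distance of honey_jar from where it was at the start of the episode above 0.025 m or angle between honey_jar's own z axis and vertical above 0.5 rad).
It fails at once if the salt shaker is pushed more than 25 mm or tipped over (distance of salt_shaker from where it was at the start of the episode above 0.025 m or angle between salt_shaker's own z axis and vertical above 0.5 rad).
It also fails if it takes over 106 s, if anything falls off the work surface, if the arm or the gripper's body presses on something with over 40 N, if the wrist force passes 120 N, or if a joint passes its speed limit or range.

## Working session

There is one attempt and no reset: what is moved stays moved. The work goes in short steps, Python scripts to look and compute and a tool call to move; the robot and the scene stay as the last step left them, time stands still between calls to the robot, and variables do not carry over. Pictures are saved under pics/ and viewed, at most 14 in all, crops included, and the job is handed in when it is done.

Besides the shell and the picture viewer there is one more tool, called after "Emit:" by a JSON object that holds its "op" and its "data". step_arm: Moves the arm, as the interface text tells. Its arguments: {"type":"object","properties":{"increments":{"type":"array","items":{"type":"number"}},"force":{"type":"number"}},"required":["increments"]}

```bash
mkdir -p pics; python3 - <<'E'
from bench import env, viewer
import cv2,pickle
d={}
for n in("scene","top"):
    s=viewer.snapshot(n);d[n]=s
    cv2.imwrite(f"pics/{n}0.png",cv2.cvtColor(s["frame"],cv2.COLOR_RGB2BGR))
    print(n,s["intrinsics"],s["camera_from_world"])
pickle.dump(d,open("s0.pkl","wb"))
o=env.observe();print(o["t"],o["tcp_pos"],o["orientation"],o["opening"],env.hold_point_z)
E
```

```text
scene [[382.5242848    0.         275.17645092]
 [  0.         382.5242848  207.20094783]
 [  0.           0.           1.        ]] [[ 0.88834922 -0.4591648  -0.00183079 -0.56034203]
 [-0.35249648 -0.67941135 -0.64354212  0.11715258]
 [ 0.29424803  0.57233548 -0.76540851  0.85637077]
 [ 0.          0.          0.          1.        ]]
top [[490.66982824   0.         282.22735999]
 [  0.         490.66982824 214.2152485 ]
 [  0.           0.           1.        ]] [[ 2.85535597e-02 -9.99592111e-01  5.53874995e-04 -1.62493304e-01]
 [-9.80503453e-01 -2.81160497e-02 -1.94479987e-01  5.45342055e-01]
 [ 1.94416234e-01  5.01001958e-03 -9.80906330e-01  1.10120536e+00]
 [ 0.00000000e+00  0.00000000e+00  0.00000000e+00  1.00000000e+00]]
0.1 [ 0.19790831 -0.64478363  0.23035683] [-3.10509572e+00 -4.65870516e-01  5.41090753e-04] 0.08530316509719522 0.0187
```

View pics/top0.png

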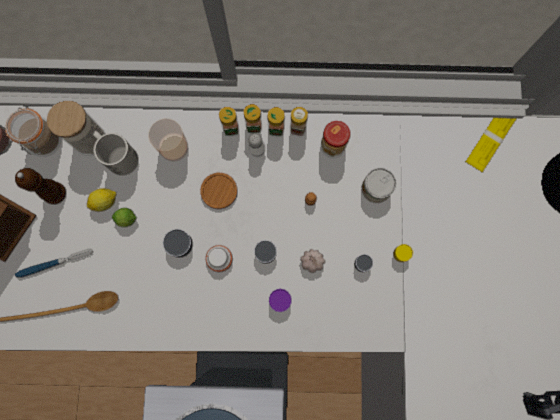

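View pics/scene0.png

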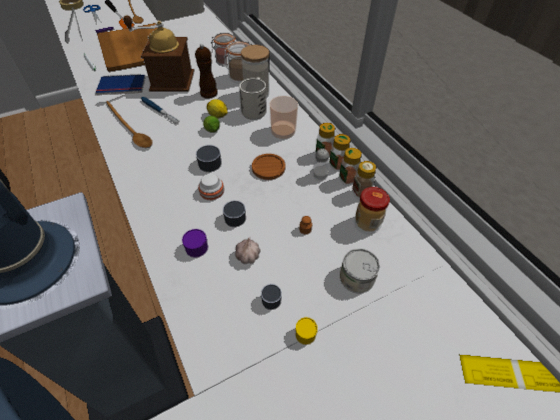

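Top view: stand at (219,191), large tin (178,243), medium (265,251), small steel (363,263), cap (310,199). The timer is at (219,258), garlic (313,260), purple decoy (280,300) and yellow decoy (403,253). I'll zoom in to fit the rims.

```bash
cat > h.py <<'E'
import numpy as np,cv2,pickle
def cast(s,uv,z):
    K,T=s["intrinsics"],s["camera_from_world"];R=T[:3,:3];c=-R.T@T[:3,3]
    d=R.T@np.linalg.inv(K)@np.array([uv[0],uv[1],1.]);return c+d*(z-c[2])/d[2]
def proj(s,p):
    q=s["camera_from_world"][:3]@np.append(p,1);q=s["intrinsics"]@q;return q[:2]/q[2]
E
python3 - <<'E'
from h import *
d=pickle.load(open("s0.pkl","rb"))
def crop(n,u,v,r=22):
    f=d[n]["frame"][v-r:v+r,u-r:u+r];return cv2.resize(f,(264,264),interpolation=cv2.INTER_NEAREST)[:,:,::-1]
a=[("top",178,243),("top",265,251),("top",363,263),("top",310,199),("top",219,191),("scene",234,213)]
m=[crop(*x) for x in a]
cv2.imwrite("pics/m.png",np.vstack([np.hstack(m[:3]),np.hstack(m[3:])]))
# silhouettes = pixels that differ from the white table
for (n,u,v,D,H) in [("top",178,243,66,42),("top",265,251,54,39),("top",363,263,42,36),("top",310,199,30,22),("top",219,191,92,14),
  ("scene",209,158,66,42),("scene",234,213,54,39),("scene",271,297,42,36),("scene",306,225,30,22),("scene",268,166,92,14)]:
    s=d[n];f=cv2.cvtColor(s["frame"],cv2.COLOR_RGB2HSV)
    m=((f[...,2]<110)|(f[...,1]>90)).astype(np.uint8)
    k,lab,st,ce=cv2.connectedComponentsWithStats(m)
    l=lab[v,u];x,y,w,h,A=st[l]
    # silhouette bounding box matched with that of a cylinder: Newton steps on xy
    def bb(p):
        t=np.linspace(0,6.283,60)
        q=np.array([proj(s,[p[0]+D/2e3*np.cos(a),p[1]+D/2e3*np.sin(a),z]) for a in t for z in(0,H/1e3)])
        return q.min(0),q.max(0)
    tgt=np.array([x+w/2-.5,y+h/2-.5]);p=cast(s,tgt,H/2e3)[:2]
    for _ in range(8):
        lo,hi=bb(p);c=(lo+hi)/2;p=p+cast(s,tgt,H/2e3)[:2]-cast(s,c,H/2e3)[:2]
    print(n,u,v,"box",w,h,"exp",(hi-lo).round(1),"xy",p.round(4),A)
E
```

```text
top 178 243 box 30 29 exp [31.3 29.8] xy [0.4784 0.1012] 640
top 265 251 box 21 23 exp [23.2 24.5] xy [ 0.4631 -0.1086] 385
top 363 263 box 18 18 exp [20.1 19.1] xy [ 0.4425 -0.3407] 241
top 310 199 box 12 14 exp [12.7 13.9] xy [ 0.5994 -0.2148] 126
top 219 191 box 36 37 exp [37.9 37.5] xy [0.6131 0.0124] 1079
scene 209 158 box 27 28 exp [26.6 28.1] xy [0.4754 0.1007] 566
scene 234 213 box 23 27 exp [24.  27.8] xy [ 0.4635 -0.1103] 496
scene 271 297 box 21 25 exp [21.  27.2] xy [ 0.4422 -0.3424] 412
scene 306 225 box 19 20 exp [13.2 15.8] xy [ 0.5936 -0.2095] 218
scene 268 166 box 36 27 exp [34.1 27.4] xy [0.6101 0.0109] 752
```

View pics/m.png

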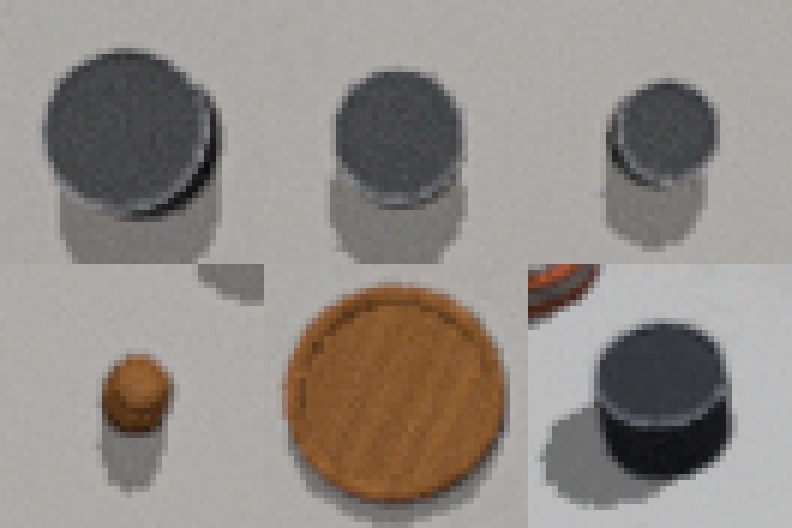

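Closing the fingers along x clears the neighbours everywhere. First move: yaw so that tool x = world y and tool y = world x.

Emit:
{"op": "step_arm", "data": {"increments": [0,0,-0.1414,0.03,0,0,0,0,0,-0.1414,0.03,0,0,0,0,0,-0.1414,0.03,0,0,0,0,0,-0.1414,0.03,0,0,0,0,0,-0.1414,0.03,0,0,0,0,0,-0.1414,0.03,0,0,0,0,0,-0.1414,0.03,0,0,0,0,0,-0.1414,0.03,0,0,0,0,0,-0.1418,0.03,0,0,0,0,0,0,0,0,0,0,0,0,0,0,0,0,0]}}

```text
t: 1.2
tcp_pos: [0.3619, -0.4533, 0.2313]
orientation: [-2.222, -2.221, 0.001]
ft_force: [-0.4, 0.2, 0.2]
opening: 0.0855
gripper_force: 0.0
```

Emit:
{"op": "step_arm", "data": {"increments": [0,0,0,0.046,0.0096,0.004,0,0,0,0,0.046,0.0096,0.004,0,0,0,0,0.046,0.0096,0.004,0,0,0,0,0.046,0.0096,0.004,0,0,0,0,0.046,0.0096,0.004,0,0,0,0,0.046,0.0096,0.004,0,0,0,0,0.046,0.0096,0.004,0,0,0,0,0.046,0.0096,0.004,0,0,0,0,0.046,0.0096,0.004,0,0,0,0,0.046,0.0096,0.004,0,0,0,0,0.046,0.0096,0.004,0,0,0,0,0.048,0.0098,0.004,0,0,0,0,0,0,0,0,0,0,0,0,0,0,0,0,0,0,0,0,0,0]}}

```text
t: 2.7
tcp_pos: [0.478, 0.0985, 0.1829]
orientation: [2.225, 2.217, -0.002]
ft_force: [-0.3, -0.7, 0.3]
opening: 0.0857
gripper_force: 0.0
```

```bash
python3 - <<'E'
from bench import env, viewer
from h import *
s=viewer.snapshot("wrist");pickle.dump(s,open("w1.pkl","wb"))
cv2.imwrite("pics/w1.png",s["frame"][:,:,::-1]);print(env.observe()["tcp_pos"])
for n,p in dict(large=[.477,.101,.042],med=[.463,-.109,.039],stand=[.612,.012,.014]).items(): print(n,proj(s,p).round(0))
E
```

```text
[0.47789424 0.09826724 0.1830414 ]
large [281. 196.]
med [269. 378.]
stand [404. 269.]
```

View pics/w1.png

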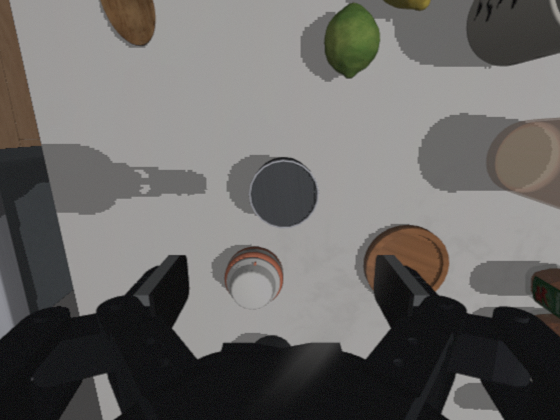

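The wrist view shows the large tin's rim spanning u 249–318, v 160–227, and the stand spanning u 365–448. I'll cast these to points.

```bash
python3 - <<'E'
from h import *
s=pickle.load(open("w1.pkl","rb"))
g=cv2.cvtColor(s["frame"],cv2.COLOR_RGB2GRAY);m=(g<95).astype(np.uint8)
k,lab,st,ce=cv2.connectedComponentsWithStats(m);l=lab[196,284];print(st[l])
c=max(cv2.findContours((lab==l).astype(np.uint8),0,1)[0],key=len);e=cv2.fitEllipse(c);print(e,cast(s,e[0],.042))
print(cast(s,(283.5,193.5),.042))
h=cv2.cvtColor(s["frame"],cv2.COLOR_RGB2HSV);m=((h[...,0]<20)&(h[...,1]>110)).astype(np.uint8)
k,lab,st,ce=cv2.connectedComponentsWithStats(m);l=lab[250,420];print(st[l])
c=max(cv2.findContours((lab==l).astype(np.uint8),0,1)[0],key=len)[:,0]
P=np.array([cast(s,q,.014)[:2] for q in c if q[1]<252 or q[0]>436])
A=np.c_[2*P,np.ones(len(P))];r=np.linalg.lstsq(A,(P**2).sum(1),rcond=None)[0];print(r[:2],np.sqrt(r[2]+r[0]**2+r[1]**2))
E
```

```text
[ 251  162   66   65 3362]
((283.65771484375, 193.82081604003906), (63.99125671386719, 65.0882797241211), 87.91938018798828) [0.4799108  0.10340119 0.042     ]
[0.47976369 0.10370835 0.042     ]
[ 367  226   82   65 2863]
[0.61457645 0.01578941] 0.04467109222223047
```

Emit:
{"op": "step_arm", "data": {"increments": [0,0,0,0.004,0.001,0.03,0,0,0,0,0,0,0.03,0,0,0,0,0,0,0.03,0,0,0,0,0,0,0.03,0,0,0,0,0,0,0.025,0,0,0,0,0,0,0.015,0,0,0,0,0,0,0.011,0,0,0,0,0,0,0,0,0,0,0,0,0,0,0]}}

```text
t: 3.65
tcp_pos: [0.4792, 0.1044, 0.013]
orientation: [2.221, 2.22, 0.002]
ft_force: [0.1, 0.5, 0.1]
opening: 0.0855
gripper_force: 0.0
```

Emit:
{"op": "step_arm", "data": {"increments": [0,0,0,0,0,0,60,0,0,0,0,0,0,120,0,0,0,0,0,0,120,0,0,0,0,0,0,120,0,0,0,0,0,0,120,0,0,0,0,0,0,120,0,0,0,0,0,0,120,0,0,0,0,0,0,120], "force": 40}}

```text
t: 4.45
tcp_pos: [0.4795, 0.1047, 0.0137]
orientation: [2.22, 2.22, 0.003]
ft_force: [-0.8, -0.6, 5.3]
opening: 0.0647
gripper_force: 43.8
```

Emit:
{"op": "step_arm", "data": {"increments": [0,0,0,0,0,-0.02,120,0,0,0,0,0,-0.03,120,0,0,0,0,0,-0.03,120,0,0,0,-0.0177,0.0268,0,120,0,0,0,-0.0177,0.0268,0,120,0,0,0,-0.0177,0.0268,0,120,0,0,0,-0.0177,0.0268,0,120,0,0,0,-0.0177,0.0268,0,120,0,0,0,0,0,0,120,0,0,0,0,0,0,120,0,0,0,0,0,0,120]}}

```text
t: 5.55
tcp_pos: [0.6114, 0.0169, 0.0922]
orientation: [-2.219, -2.222, 0.001]
ft_force: [-0.9, 0.8, -2.5]
opening: 0.0646
gripper_force: 46.3
```

```bash
python3 - <<'E'
from bench import env, viewer
from h import *
m=[]
for n,u,v in(("top",214,175),("scene",262,140)):
    s=viewer.snapshot(n);pickle.dump(s,open(n+"2.pkl","wb"))
    m.append(cv2.resize(s["frame"][v-50:v+50,u-50:u+50],(400,400),interpolation=0)[:,:,::-1])
cv2.imwrite("pics/p2.png",np.hstack(m));o=env.observe();print(o["tcp_pos"],o["ft_force"],o["gripper_force"])
E
```

```text
[0.61150358 0.01704339 0.09240697] [ 0.19111486  0.75061074 -2.5161998 ] 46.28603987919632
```

View pics/p2.png

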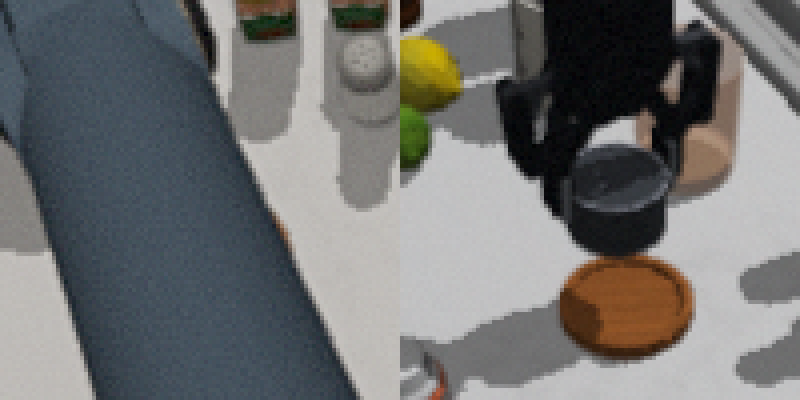

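The tin is held upright above the stand. Lowering with a small correction.

Emit:
{"op": "step_arm", "data": {"increments": [0,0,0,-0.001,0.002,0.025,120,0,0,0,0,0,0.02,120,0,0,0,0,0,0.01,120,0,0,0,0,0,0.006,120,0,0,0,0,0,0.003,120,0,0,0,0,0,0.002,120,0,0,0,0,0,0.0,120,0,0,0,0,0,0.0,120]}}

```text
t: 6.45
tcp_pos: [0.6149, 0.0151, 0.0269]
orientation: [2.221, 2.221, 0.001]
ft_force: [0.2, -0.7, -2.3]
opening: 0.0647
gripper_force: 46.4
```

Emit:
{"op": "step_arm", "data": {"increments": [0,0,0,0,0,0.002,120,0,0,0,0,0,0.001,120,0,0,0,0,0,0,120,0,0,0,0,0,0,120]}}

```text
t: 6.85
tcp_pos: [0.6147, 0.0149, 0.0238]
orientation: [2.221, 2.221, 0.0]
ft_force: [-1.2, 0.4, 2.4]
opening: 0.0648
gripper_force: 46.5
```

Contact felt: the weight is off the gripper. Release, then rise.

Emit:
{"op": "step_arm", "data": {"increments": [0,0,0,0,0,0,60,0,0,0,0,0,0,0,0,0,0,0,0,0,0,0,0,0,0,0,0,0,0,0,0,0,0,-0.02,0,0,0,0,0,0,-0.03,0,0,0,0,0,0,-0.04,0,0,0,0,0,0,-0.04,0,0,0,0,0,0,-0.02,0,0,0,0,-0.03,-0.0302,0,0,0,0,0,-0.03,-0.0302,0,0,0,0,0,-0.03,-0.0302,0,0,0,0,0,-0.03,-0.0302,0,0,0,0,0,-0.006,-0.0302,0,0,0,0,0,0,0,0,0,0,0,0,0,0,0,0,0,0,0,0,0,0,0]}}

```text
t: 8.55
tcp_pos: [0.4647, -0.1103, 0.1737]
orientation: [2.219, 2.222, 0.002]
ft_force: [-0.3, 0.3, 0.7]
opening: 0.0853
gripper_force: 0.0
```

```bash
python3 - <<'E'
from bench import env, viewer
from h import *
for n in("wrist","scene"):
    s=viewer.snapshot(n);pickle.dump(s,open(n+"3.pkl","wb"))
    f=s["frame"]
    if n=="scene": f=cv2.resize(f[100:200,210:330],None,fx=5,fy=5,interpolation=0)
    cv2.imwrite(f"pics/{n}3.png",f[:,:,::-1])
print(env.observe()["tcp_pos"])
E
```

```text
[ 0.46469679 -0.11015067  0.17349781]
```

View pics/wrist3.png

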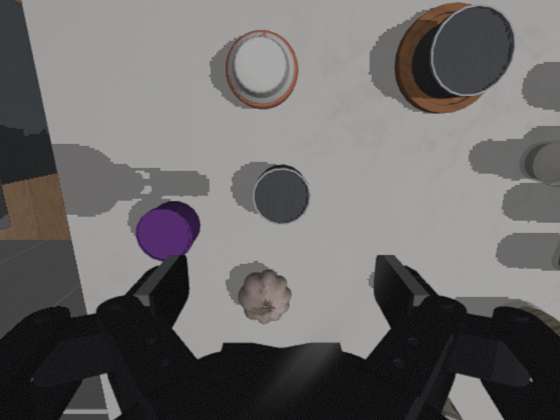

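View pics/scene3.png

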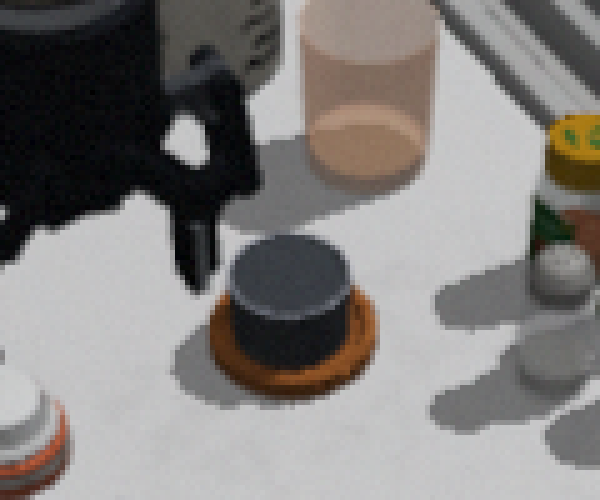

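The large tin is seated in the stand. In the wrist view the medium tin's lid is at about (281,195) and the large lid at about (471,51). I'll measure both in this one view.

```bash
cat >> h.py <<'E'
def lid(s,u,v,z,thr=95):
    "centre of a dark tin lid (and its radius), by a circle fit of its contour on the lid plane, convex part"
    g=cv2.cvtColor(s["frame"],cv2.COLOR_RGB2GRAY);m=((g<thr)&(g>45)).astype(np.uint8)
    m=cv2.morphologyEx(m,cv2.MORPH_OPEN,np.ones((5,5),np.uint8))
    k,lab,st,ce=cv2.connectedComponentsWithStats(m);l=lab[v,u]
    c=max(cv2.findContours((lab==l).astype(np.uint8),0,1)[0],key=len);c=cv2.convexHull(c)
    e=cv2.fitEllipse(c);p=cast(s,e[0],z);q=cast(s,(e[0][0]+e[1][0]/2,e[0][1]),z)
    return p.round(4),round(np.linalg.norm(q-p),4),np.round(e[0],1),st[l][:4]
E
python3 - <<'E'
from h import *
s=pickle.load(open("wrist3.pkl","rb"))
print(lid(s,281,195,.037));print(lid(s,471,51,.050))
s=pickle.load(open("scene3.pkl","rb"))
print(lid(s,268,155,.050),proj(s,[.614,.0155,.05]))
E
```

```text
(array([ 0.4647, -0.1065,  0.037 ]), np.float64(0.0245), array([281.2, 196.1]), array([255, 170,  54,  53], dtype=int32))
(array([0.6147, 0.0139, 0.05  ]), np.float64(0.0298), array([473.1,  49.7]), array([433,   7,  81,  87], dtype=int32))
(array([0.6123, 0.0084, 0.05  ]), np.float64(0.0222), array([267.4, 155.1]), array([257, 147,  22,  17], dtype=int32)) [266.78516516 153.29880014]
```

Emit:
{"op": "step_arm", "data": {"increments": [0,0,0,0.004,0,0.03,0,0,0,0,0,0,0.03,0,0,0,0,0,0,0.03,0,0,0,0,0,0,0.03,0,0,0,0,0,0,0.025,0,0,0,0,0,0,0.012,0,0,0,0,0,0,0.006,0,0,0,0,0,0,0,60,0,0,0,0,0,0,150,0,0,0,0,0,0,150,0,0,0,0,0,0,150,0,0,0,0,0,0,150,0,0,0,0,0,0,150,0,0,0,0,0,0,150,0,0,0,0,0,0,150,0,0,0,0,0,0,150], "force": 40}}

```text
t: 10.25
tcp_pos: [0.4646, -0.107, 0.0116]
orientation: [2.22, 2.22, 0.002]
ft_force: [-1.0, 1.0, 7.5]
opening: 0.0529
gripper_force: 42.6
```

Emit:
{"op": "step_arm", "data": {"increments": [0,0,0,0,0,-0.02,150,0,0,0,0,0,-0.03,150,0,0,0,0,0,-0.04,150,0,0,0,0,0,-0.03,150,0,0,0,0.0201,0.025,0,150,0,0,0,0.0201,0.025,0,150,0,0,0,0.0201,0.025,0,150,0,0,0,0.0201,0.025,0,150,0,0,0,0.0201,0.025,0,150,0,0,0,0.0201,0.025,0,150,0,0,0,0,0,0,150,0,0,0,0,0,0,150,0,0,0,0,0,0,150]}}

```text
t: 11.55
tcp_pos: [0.6125, 0.0124, 0.13]
orientation: [-2.222, -2.22, 0.003]
ft_force: [-0.1, -0.5, -0.9]
opening: 0.0535
gripper_force: 42.7
```

Emit:
{"op": "step_arm", "data": {"increments": [0,0,0,0.001,0.002,0.025,150,0,0,0,0,0,0.02,150,0,0,0,0,0,0.01,150,0,0,0,0,0,0.005,150,0,0,0,0,0,0.003,150,0,0,0,0,0,0,150,0,0,0,0,0,0,150]}}

```text
t: 12.25
tcp_pos: [0.616, 0.0147, 0.0681]
orientation: [2.221, 2.221, 0.002]
ft_force: [0.4, 0.0, -1.0]
opening: 0.0529
gripper_force: 42.8
```

```bash
python3 - <<'E'
from bench import env, viewer
from h import *
s=viewer.snapshot("scene");cv2.imwrite("pics/s4.png",cv2.resize(s["frame"][100:200,210:330],None,fx=5,fy=5,interpolation=0)[:,:,::-1])
o=env.observe();print(o["tcp_pos"],o["ft_force"])
E
```

```text
[0.61603008 0.01471057 0.06813134] [-0.29508616  0.332626   -1.91509649]
```

View pics/s4.png

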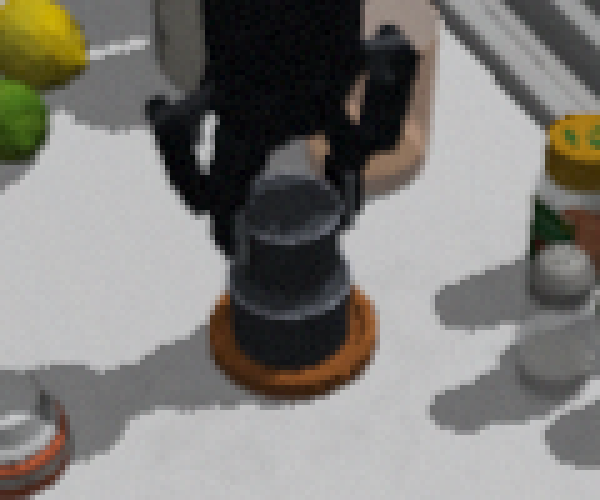

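The medium tin is hovering about 7 mm above its seat and is centred. Finishing the descent.

Emit:
{"op": "step_arm", "data": {"increments": [0,0,0,-0.001,-0.001,0.003,150,0,0,0,0,0,0.002,150,0,0,0,0,0,0.0015,150,0,0,0,0,0,0.001,150,0,0,0,0,0,0,150,0,0,0,0,0,0,150]}}

```text
t: 12.9
tcp_pos: [0.6144, 0.0135, 0.0607]
orientation: [2.221, 2.221, -0.001]
ft_force: [-2.0, -0.0, 5.6]
opening: 0.0529
gripper_force: 43.3
```

Emit:
{"op": "step_arm", "data": {"increments": [0,0,0,0,0,0,80,0,0,0,0,0,0,0,0,0,0,0,0,0,0,0,0,0,0,0,0,0,0,0,0,0,0,-0.02,0,0,0,0,0,0,-0.03,0,0,0,0,0,0,-0.04,0,0,0,0,0,0,-0.03,0,0,0,0,-0.0441,-0.0214,0,0,0,0,0,-0.0441,-0.0214,0,0,0,0,0,-0.0441,-0.0214,0,0,0,0,0,-0.0441,-0.0214,0,0,0,0,0,-0.0441,-0.0214,0,0,0,0,0,-0.0441,-0.0214,0,0,0,0,0,-0.0441,-0.0214,0,0,0,0,0,-0.0443,-0.0212,0,0,0,0,0,0,0,0,0,0,0,0,0,0,0,0,0,0,0,0,0,0,0,0]}}

```text
invalid input
```

```bash
python3 - <<'E'
from bench import env, viewer
from h import *
s=viewer.snapshot("wrist");t=viewer.snapshot("top");pickle.dump((s,t),open("5.pkl","wb"))
cv2.imwrite("pics/w5.png",s["frame"][:,:,::-1])
print(env.observe()["tcp_pos"])
u,v=proj(s,[.4435,-.3395,.034]).astype(int);print(u,v,lid(s,u,v,.034))
u,v=proj(t,[.613,.012,.086]).astype(int);print(u,v,lid(t,u,v,.086))
E
```

```text
[0.61445002 0.01349793 0.06070506]Traceback (most recent call last):
  File "<stdin>", line 6, in <module>
  File "h.py", line 11, in lid
    k,lab,st,ce=cv2.connectedComponentsWithStats(m);l=lab[v,u]
                                                      ~~~^^^^^
IndexError: index 620 is out of bounds for axis 0 with size 420
```

View pics/w5.png

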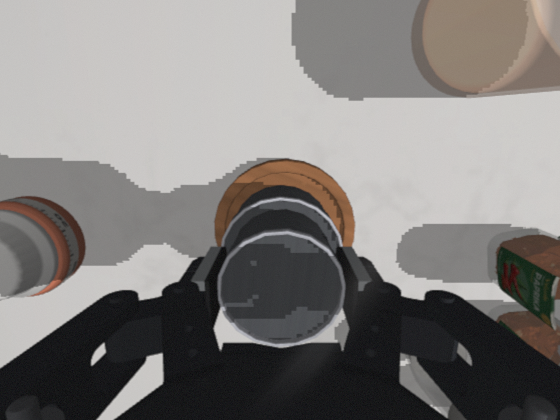

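The row count was off, so that move was refused. The picture shows the medium tin still gripped at about (281,285), concentric on the large tin. Sending it again.

Emit:
{"op": "step_arm", "data": {"increments": [0,0,0,0,0,0,80,0,0,0,0,0,0,0,0,0,0,0,0,0,0,0,0,0,0,0,0,0,0,0,0,0,0,-0.02,0,0,0,0,0,0,-0.03,0,0,0,0,0,0,-0.04,0,0,0,0,0,0,-0.03,0]}}

```text
t: 13.8
tcp_pos: [0.615, 0.014, 0.1819]
orientation: [2.22, 2.221, 0.002]
ft_force: [1.3, -0.1, -0.4]
opening: 0.0853
gripper_force: 0.0
```

Emit:
{"op": "step_arm", "data": {"increments": [0,0,0,-0.0441,-0.0214,0,0,0,0,0,-0.0441,-0.0214,0,0,0,0,0,-0.0441,-0.0214,0,0,0,0,0,-0.0441,-0.0214,0,0,0,0,0,-0.0441,-0.0214,0,0,0,0,0,-0.0441,-0.0214,0,0,0,0,0,-0.0441,-0.0214,0,0,0,0,0,-0.0443,-0.0212,0,0,0,0,0,0,0,0,0,0,0,0,0,0,0,0,0,0,0,0,0,0,0]}}

```text
t: 14.9
tcp_pos: [0.4443, -0.3379, 0.1799]
orientation: [-2.219, -2.224, -0.002]
ft_force: [-0.6, 0.5, -0.1]
opening: 0.0855
gripper_force: 0.0
```

```bash
python3 - <<'E'
from bench import env, viewer
from h import *
s=viewer.snapshot("wrist");t=viewer.snapshot("top");pickle.dump((s,t),open("5.pkl","wb"))
cv2.imwrite("pics/w6.png",np.hstack([cv2.resize(s["frame"],(400,300)),cv2.resize(t["frame"][160:220,180:260],(400,300),interpolation=0)])[:,:,::-1])
print(env.observe()["tcp_pos"])
u,v=proj(s,[.4435,-.3395,.034]).astype(int);print(u,v,lid(s,u,v,.034))
u,v=proj(t,[.613,.012,.085]).astype(int);print(u,v,lid(t,u,v,.085))
E
```

```text
[ 0.44458775 -0.33749309  0.17997037]
280 199 (array([ 0.4443, -0.34  ,  0.034 ]), np.float64(0.0184), array([281.3, 200.1]), array([262, 182,  38,  38], dtype=int32))
214 182 (array([0.6138, 0.0131, 0.085 ]), np.float64(0.0223), array([214. , 182.5]), array([205, 173,  20,  20], dtype=int32))
```

View pics/w6.png

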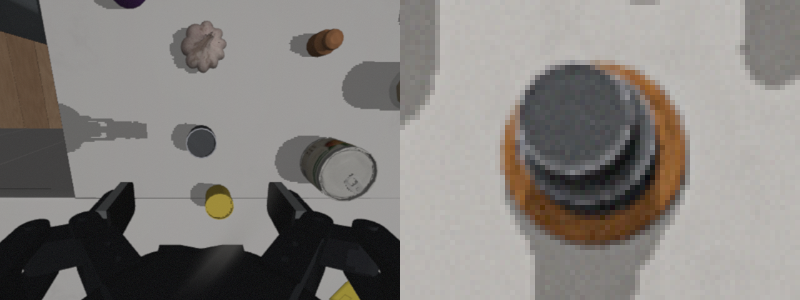

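The medium tin is seated. The small steel tin is at (0.4443,-0.340). Grasping it.

Emit:
{"op": "step_arm", "data": {"increments": [0,0,0,-0.0025,0,0.03,0,0,0,0,0,0,0.03,0,0,0,0,0,0,0.03,0,0,0,0,0,0,0.03,0,0,0,0,0,0,0.025,0,0,0,0,0,0,0.016,0,0,0,0,0,0,0.01,0,0,0,0,0,0,0,80,0,0,0,0,0,0,180,0,0,0,0,0,0,180,0,0,0,0,0,0,180,0,0,0,0,0,0,180,0,0,0,0,0,0,180,0,0,0,0,0,0,180,0,0,0,0,0,0,180,0,0,0,0,0,0,180], "force": 40}}

```text
t: 16.6
tcp_pos: [0.4445, -0.3425, 0.0103]
orientation: [2.22, 2.219, 0.0]
ft_force: [0.0, 1.2, 5.4]
opening: 0.041
gripper_force: 40.6
```

Emit:
{"op": "step_arm", "data": {"increments": [0,0,0,0,0,-0.02,180,0,0,0,0,0,-0.03,180,0,0,0,0,0,-0.04,180,0,0,0,0,0,-0.04,180,0,0,0,0,0,-0.02,180]}}

```text
t: 17.1
tcp_pos: [0.4448, -0.3426, 0.1625]
orientation: [2.218, 2.217, 0.001]
ft_force: [0.3, -0.2, -0.7]
opening: 0.0407
gripper_force: 40.6
```

Emit:
{"op": "step_arm", "data": {"increments": [0,0,0,0.0442,0.0212,0,180,0,0,0,0.0442,0.0212,0,180,0,0,0,0.0442,0.0212,0,180,0,0,0,0.0442,0.0212,0,180,0,0,0,0.0442,0.0212,0,180,0,0,0,0.0442,0.0212,0,180,0,0,0,0.0442,0.0212,0,180,0,0,0,0.0446,0.0216,0,180,0,0,0,0,0,0,180,0,0,0,0,0,0,180,0,0,0,0,0,0,180]}}

```text
t: 18.2
tcp_pos: [0.613, 0.0105, 0.1584]
orientation: [2.223, 2.219, -0.003]
ft_force: [0.2, -1.2, -1.1]
opening: 0.041
gripper_force: 40.7
```

Down from 0.158 to about 0.102, correcting +1 mm and +1.5 mm.

Emit:
{"op": "step_arm", "data": {"increments": [0,0,0,0.001,0.0015,0.025,180,0,0,0,0,0,0.02,180,0,0,0,0,0,0.008,180,0,0,0,0,0,0.004,180,0,0,0,0,0,0,180,0,0,0,0,0,0,180]}}

```text
t: 18.8
tcp_pos: [0.6156, 0.0128, 0.1028]
orientation: [2.221, 2.22, 0.002]
ft_force: [0.4, -0.7, -0.9]
opening: 0.041
gripper_force: 40.7
```

```bash
python3 - <<'E'
from bench import env, viewer
from h import *
s=viewer.snapshot("scene");t=viewer.snapshot("wrist")
cv2.imwrite("pics/s7.png",np.hstack([cv2.resize(s["frame"][90:190,220:320],(400,400),interpolation=0),cv2.resize(t["frame"][100:380,140:420],(400,400))])[:,:,::-1])
o=env.observe();print(o["tcp_pos"],o["ft_force"])
E
```

```text
[0.61563236 0.01313496 0.10283831] [-0.38522137 -0.11857726 -0.46846633]
```

View pics/s7.png

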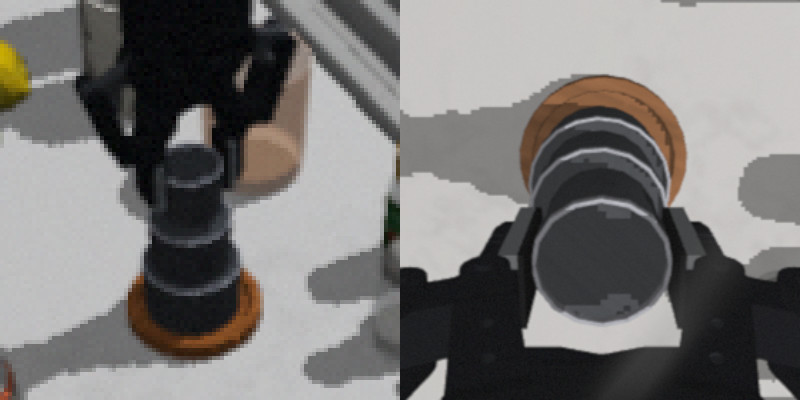

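The small tin is centred over the medium one in both views, about 7 mm above its seat. Nudging −1 mm in both axes and lowering.

Emit:
{"op": "step_arm", "data": {"increments": [0,0,0,-0.001,-0.001,0.003,180,0,0,0,0,0,0.002,180,0,0,0,0,0,0.0015,180,0,0,0,0,0,0.001,180,0,0,0,0,0,0,180,0,0,0,0,0,0,180]}}

```text
t: 19.5
tcp_pos: [0.614, 0.0121, 0.0953]
orientation: [2.221, 2.221, -0.001]
ft_force: [-3.7, -1.2, 6.2]
opening: 0.0409
gripper_force: 41.3
```

Emit:
{"op": "step_arm", "data": {"increments": [0,0,0,0,0,0,100,0,0,0,0,0,0,0,0,0,0,0,0,0,0,0,0,0,0,0,0,0,0,0,0,0,0,-0.02,0,0,0,0,0,0,-0.03,0,0,0,0,0,0,-0.04,0,0,0,0,-0.0446,-0.0034,0,0,0,0,0,-0.0446,-0.0034,0,0,0,0,0,-0.0446,-0.0034,0,0,0,0,0,-0.0446,-0.0034,0,0,0,0,0,-0.0446,-0.0034,0,0,0,0,0,0,0,0,0,0,0,0,0,0,0,0,0,0,0,0,0,0,0]}}

```text
t: 21.0
tcp_pos: [0.5973, -0.209, 0.1844]
orientation: [-2.219, -2.223, -0.002]
ft_force: [0.1, -0.3, -0.1]
opening: 0.085
gripper_force: 0.0
```

```bash
python3 - <<'E'
from bench import env, viewer
from h import *
s=viewer.snapshot("wrist");t=viewer.snapshot("top")
o=env.observe();print(o["tcp_pos"])
cv2.imwrite("pics/w8.png",np.hstack([cv2.resize(s["frame"][130:270,210:350],(400,400),interpolation=0),cv2.resize(t["frame"][150:220,180:250],(400,400),interpolation=0)])[:,:,::-1])
h=cv2.cvtColor(s["frame"],cv2.COLOR_RGB2HSV);m=((h[...,0]<20)&(h[...,1]>100)).astype(np.uint8)
u,v=proj(s,[.597,-.212,.02]).astype(int);k,lab,st,ce=cv2.connectedComponentsWithStats(m);l=lab[v,u];print(u,v,st[l],ce[l])
for z in(0,.022,.043):print(proj(s,[.597,-.212,z]))
print(lid(t,212,178,.118))
E
```

```text
[ 0.59742271 -0.20859359  0.18453006]
281 196 [271 182  27  31 659] [283.74658574 196.62974203]
[281.07004121 192.62753886]
[281.1084828  197.18084234]
[281.15040634 202.14657358]
(array([0.6138, 0.0134, 0.118 ]), np.float64(0.0165), array([211.9, 178.8]), array([205, 172,  15,  14], dtype=int32))
```

View pics/w8.png

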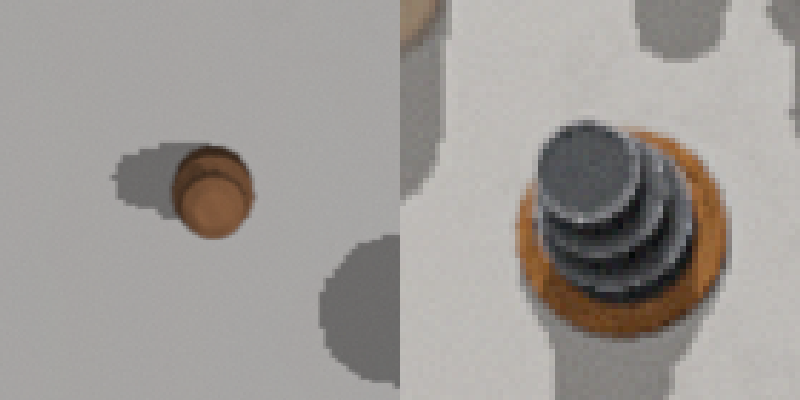

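The small tin is seated. The cap's knob is centred near (284.5,201.5) and the cylinder spans u 271–298. Casting.

```bash
python3 - <<'E'
from bench import env, viewer
from h import *
s=viewer.snapshot("wrist");o=env.observe();print(o["tcp_pos"])
print(cast(s,(285,201.5),.037),cast(s,(284,197),.022))
def bb(p):
    q=np.array([proj(s,[p[0]+r*np.cos(a),p[1]+r*np.sin(a),z]) for a in np.linspace(0,6.28,60) for r,z in((.015,0),(.015,.022),(.012,.037))])
    return q.min(0),q.max(0)
p=np.array([.599,-.21])
for _ in range(6):
    lo,hi=bb(p);c=(lo+hi)/2;p=p+(cast(s,(284,197),.022)-cast(s,c,.022))[:2]
print(p,hi-lo)
E
```

```text
[ 0.59742193 -0.20884042  0.18452431]
[ 0.60091404 -0.21248283  0.037     ] [ 0.60011039 -0.21146962  0.022     ]
[ 0.60011268 -0.21296173] [29.67409342 33.89604089]
```

Emit:
{"op": "step_arm", "data": {"increments": [0,0,0,-0.0038,0.003,0.03,0,0,0,0,0,0,0.03,0,0,0,0,0,0,0.03,0,0,0,0,0,0,0.03,0,0,0,0,0,0,0.03,0,0,0,0,0,0,0.018,0,0,0,0,0,0,0.009,0,0,0,0,0,0,0,100,0,0,0,0,0,0,200,0,0,0,0,0,0,220,0,0,0,0,0,0,220,0,0,0,0,0,0,220,0,0,0,0,0,0,220,0,0,0,0,0,0,220,0,0,0,0,0,0,220,0,0,0,0,0,0,220], "force": 30}}

```text
t: 22.75
tcp_pos: [0.6009, -0.215, 0.0088]
orientation: [2.22, 2.22, 0.001]
ft_force: [-0.8, -0.1, 7.4]
opening: 0.0284
gripper_force: 29.7
```

Emit:
{"op": "step_arm", "data": {"increments": [0,0,0,0,0,-0.02,220,0,0,0,0,0,-0.03,220,0,0,0,0,0,-0.04,220,0,0,0,0,0,-0.04,220,0,0,0,0,0,-0.04,220,0,0,0,0,0,-0.01,220,0,0,0,0.0378,0.0022,0,220,0,0,0,0.0378,0.0022,0,220,0,0,0,0.0378,0.0022,0,220,0,0,0,0.0378,0.0022,0,220,0,0,0,0.0378,0.0022,0,220,0,0,0,0.038,0.0022,0,220,0,0,0,0,0,0,220,0,0,0,0,0,0,220]}}

```text
t: 24.15
tcp_pos: [0.6127, 0.0135, 0.1867]
orientation: [-2.218, -2.224, 0.001]
ft_force: [-0.8, -1.2, -0.6]
opening: 0.0281
gripper_force: 29.9
```

Lower to about 0.135 with corrections, then check.

Emit:
{"op": "step_arm", "data": {"increments": [0,0,0,-0.0015,0.0015,0.025,220,0,0,0,0,0,0.015,220,0,0,0,0,0,0.008,220,0,0,0,0,0,0.004,220,0,0,0,0,0,0,220,0,0,0,0,0,0,220]}}

```text
t: 24.75
tcp_pos: [0.6151, 0.0108, 0.1359]
orientation: [2.221, 2.221, 0.001]
ft_force: [-0.9, 0.3, 0.6]
opening: 0.0281
gripper_force: 29.9
```

```bash
python3 - <<'E'
from bench import env, viewer
from h import *
s=viewer.snapshot("scene");t=viewer.snapshot("wrist")
cv2.imwrite("pics/s9.png",np.hstack([cv2.resize(s["frame"][80:180,220:320],(400,400),interpolation=0),cv2.resize(t["frame"][100:380,140:420],(400,400))])[:,:,::-1])
o=env.observe();print(o["tcp_pos"],o["ft_force"])
E
```

```text
[0.6152189  0.01097095 0.13611982] [ 0.17213627  0.11074868 -0.48662622]
```

View pics/s9.png

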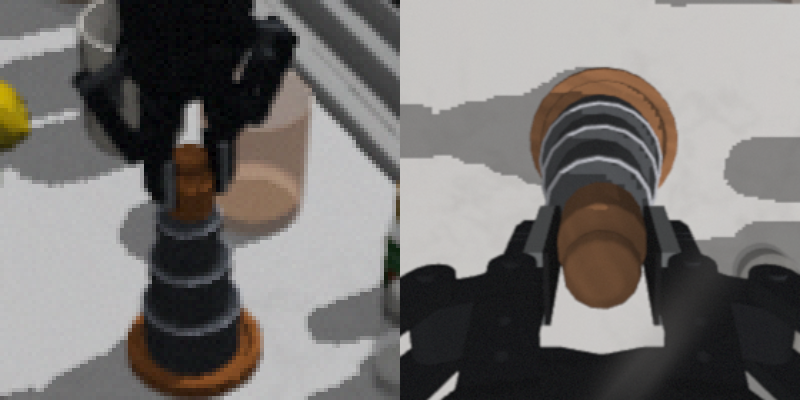

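The cap is upright, about 9 mm above its seat and roughly 1–2 mm right of centre. Nudging and lowering.

Emit:
{"op": "step_arm", "data": {"increments": [0,0,0,0.001,-0.001,0.004,220,0,0,0,0,0,0.002,220,0,0,0,0,0,0.0015,220,0,0,0,0,0,0.0015,220,0,0,0,0,0,0,220,0,0,0,0,0,0,220]}}

```text
t: 25.45
tcp_pos: [0.6139, 0.012, 0.1268]
orientation: [2.221, 2.221, 0.001]
ft_force: [-0.4, 0.8, 3.9]
opening: 0.0288
gripper_force: 30.3
```

Seated at the expected height with contact force. Release, rise and move clear.

Emit:
{"op": "step_arm", "data": {"increments": [0,0,0,0,0,0,140,0,0,0,0,0,0,0,0,0,0,0,0,0,0,0,0,0,0,0,0,0,0,0,0,0,0,-0.02,0,0,0,0,0,0,-0.03,0,0,0,0,0,0,-0.04,0,0,0,0,-0.045,-0.004,0,0,0,0,0,-0.045,-0.004,0,0,0,0,0,-0.045,-0.004,0,0,0,0,0,-0.045,-0.004,0,0,0,0,0,0,0,0,0,0,0,0,0,0,0,0]}}

```text
t: 26.75
tcp_pos: [0.5973, -0.1696, 0.216]
orientation: [-2.225, -2.217, 0.0]
ft_force: [0.2, -0.1, -0.6]
opening: 0.0858
gripper_force: 0.0
```

```bash
python3 - <<'E'
from bench import env, viewer
from h import *
s=viewer.snapshot("scene");t=viewer.snapshot("top")
cv2.imwrite("pics/f.png",np.hstack([cv2.resize(s["frame"][90:190,220:320],(400,400),interpolation=0),cv2.resize(t["frame"][150:220,180:250],(400,400),interpolation=0)])[:,:,::-1])
E
```

```text
(no output)
```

View pics/f.png

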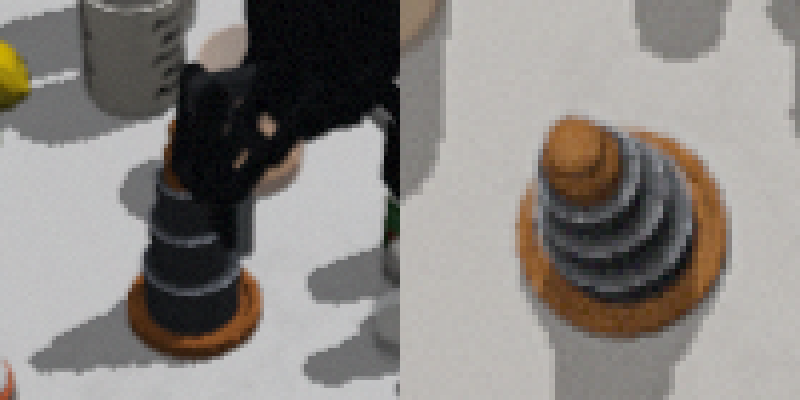

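The top view shows all four pieces nested and upright on the stand, cap on top, with the gripper clear. Handing in.

```bash
python3 -c "
from bench import env
print(env.close_job())"
```

```text
the job is handed in; nothing more can be done
None
```

I stacked the large, medium and small tins and the cap in order on the stand and handed the job in at about 27 s; the last picture showed all four nested and upright, but the hand-in returned no verdict.

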